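Unload the kitchen scale and reset its peak pointer

ROBOT

A 6-joint arm with a two-finger parallel gripper is mounted at the origin on a cart in front of the work surface, level with it; the furniture and walls round the work are solid. World frame = base frame: x ahead of the robot, y to its left, z up, the work surface at z = 0. Lengths are in m, angles in rad, forces in N, time in s.
With the tool pointing down it reaches from about 0.35 to 0.95 m from the base axis. Payload 17.4 kg.
Tool frame: the origin (TCP) lies between the finger pads; the fingertips stand 22 mm ahead of it and the grasp point (between the pads) lies 3 mm ahead of it; z points along the fingers, y is the line along which they close (so a half turn about z gives the same grasp; the last joint's range is limited). The gripper opens to 93 mm and grips with 3 to 60 N. Pads are 15 mm wide; open, the fingers measure 128 mm over their backs; the gripper's body (75 mm by 188 mm) begins 65 mm behind the grasp point.
Start: joints at [-1.165, 0.116, 1.442, -0, 1.584, -0.038], TCP at [0.29, -0.61, 0.213] pointing down, gripper open.
Joint ranges: [-2.83, 2.83], [-0.83, 2.19], [0.07, 2.5], [-1.14, 4.28], [0.01, 3], [-2.97, 2.97]. Speed limits (rad/s): [1.89, 1.89, 2.22, 3.14, 3.14, 3.14].

INTERFACE

Orientations are given as a unit quaternion [x, y, z, w].
In Python, from bench import get_obs, camera, sign_off, regions_of gives the robot as it stands. The module is installed in compiled form; this text tells all that it offers.
- The arm moves only by the tool servo_tool, never from a script. Its argument "targets" is a list that holds one entry, the list of rows, each a list of 6 numbers: the shift along the tool's x, y, z in mm, then the turn, a rotation vector about the tool's x, y, z in degrees. A call has 1 to 12 rows; each row shifts and turns the commanded pose from where the row before left it, along the tool's axes as they then stand; what a row does not reach is not made up. A row lasts 1/8 s, in which the tool goes at most 62.5 mm and 10.7 degrees, less where a joint would pass 70% of its speed; a pose out of reach is approached as far as the arm can. A call with a gripper value outside its range is refused whole. "gripper" is the closure in counts, from 0 (fully open) to 255 (shut), set as the call begins (left out, the last holds). The fingers move at their own pace and stop on an object; "newtons" is the grip in N (left out, the last holds). Time passes only in rows, so rows that do not move let the fingers close. It gives the time, the measured TCP pose, the force, the opening and the grip force at its end, in the units of the state.
- get_obs(): the state, without advancing time (a new reading comes with each control period).
- camera(name): name is "scene" or "top"; returns a dict with "frame" (480x640x3 uint8, blue, green, red), "camera_matrix" (3x3 intrinsics, pixels), "extrinsics" (4x4, takes a point from camera to world coordinates). Camera axes: x right, y down, z forward; pixel columns grow to the right and rows downward; lengths in m; the calibration is good to about 2 mm. A picture is of the moment at which its call begins. There is no depth.
- sign_off(): hands the job in; it is judged then, once.
Trained networks look in a picture, given as the dict that the camera call returned (one of the last four; its "shot" number tells which), for a name from the list of things; names that differ only in an ending like _2 or _b are one class to them, and where a whole thing is asked for, a point or a joint stands for the part that bears it (a point fixed in the world has none). Each returns a list of dicts, best first, with "score" (0 to 1); they miss things now and then, are a little off and sometimes report something else, mostly with a low value. They report only what shows in the picture. A call takes as long as a camera call. They do not tell look-alikes from the thing itself.
- regions_of(picture, thing): "region" (480x640 bool, what is visible of it) and "box" ([left, top, width, height] in pixels, round what is visible of it).
The state is a dict: "time": time; "q": joint angles; "qd": joint speeds; "joint_torque": joint torques, N m; "tool_pos": TCP position; "orientation": TCP orientation; "force": force on the tool from outside, world axes, zero at the start; "wrist_torque": the same for the moment, N m; "gripper_width": finger opening in m; "gripper_force": force on a finger pad.
Only numpy, scipy, OpenCV 4.12 (cv2) and the standard library are available. Lean on these libraries where they do the work, as an engineer would, in place of code of your own. Each camera call takes 0.05 s, during which the arm holds its last target. There are 200 camera calls.

TASK

Get the kitchen scale ready for the next weighing: first take the spice jar off its pan and stand it upright in the wooden tray with the other jar, and only then press the black knob on the dial in and turn it anticlockwise, taking a fresh hold as often as needed, until the broad peak pointer is fully back at its zero stop. Leave the knob sprung up, and do not knock over the other jar, the mug or the pepper mill.

Things in the scene. Friction and masses are not known exactly. Their poses are not given: they have to be found in the camera images.
- jar: the spice jar that stands on the scale's pan at the start: glass, round, diameter 45, height 106 (cap in the top 21). Origin: centre of its underside, z up.
- other_jar: an alike spice jar (diameter 45, height 106) that stands somewhere along the wooden tray and stays there. Origin: centre of its underside, z up.
- tray: low open dark wooden tray, fixed on the left part of the bread board (board top 29 above the worktop), 220 long (its x axis), 100 wide (its y axis), 24 high, walls and floor 6 thick, no dividers. Origin: centre of its underside, z up; inner floor 6 above it. The other jar stands at x from -70 to 70, near y = 0; the end away from it is free, a good spot is 75 from the middle along x.
- scale: white kitchen scale, fixed to the worktop, 280 long (its x axis, far from the robot at yaw 0) by 160 wide, deck at z 52. Round dial (diameter 138, glass at z 69) at x = -70, weighing pan at x = +70. Origin: centre of its underside, z up.
- pan_top (a point): centre of the top of the steel weighing pan, a disc of diameter 120 with a rim 3 high, 92 above the worktop when empty. It sinks 4 to 8 under the jar and comes back up when the jar is lifted. It is geared to the slim live pointer of the dial.
- knob_grip (a point): point on the reset knob's axis at the height to grip it, 8 below its top. The knob is an upright black ribbed cylinder at the centre of the dial, diameter 28, height 34, underside 9 above the glass when up (top 112 above the worktop); it may be gripped at any angle. The point moves down with the press.
- knob_press (a joint): press of the reset knob, 0 (sprung up) to 0.006 m (bottomed). To 2.5 mm only a spring acts (2.4 N + 0.3 N/mm) and the knob turns freely; beyond, a sprung friction pad bears on the peak pointer's hub (1 N + 2 N/mm; about 12 N in all at the bottom) and the pointer turns with the knob, surely from 4 mm on. Keep it pressed while turning. Let go, it springs up and the pointer stays.
- peak_pointer (a joint): angle of the broad peak pointer under the glass, rad, clockwise from above; 0 = at the zero stop, pointing along the scale's +x (away from the robot); 1.8 to 3.6 at the start. The pressed knob, turned anticlockwise seen from above, brings it back one to one; it is stiff (0.02 N m), stays where left and cannot pass 0, where the knob resists or its pad slips.
- mug: white mug with a handle, diameter 84, height 88, at the back left of the worktop; leave it alone. Origin: near the centre of its underside.
- pepper_mill: dark wooden pepper mill, diameter 58, height 160, on the worktop beyond the bread board; leave it alone. Origin: centre of its underside.
Things that resemble listed ones, but are neither listed nor needed, are in the scene too. What is shaped like the jar but blue is not meant.

How it is judged:
On the way, in this order (a step that is already met when the one before it is completed fails the run):
1. the jar stands upright in the tray, let go (x of jar in the frame of tray between -0.092 and 0.092 m and y of jar in the frame of tray between -0.032 and 0.032 m and z of jar in the frame of tray below 0.01 m and angle between jar's own z axis and vertical below 0.1 rad and contact force between the fingers and jar below 0.1 N), for 0.2 s.
2. the peak pointer is back at its zero stop (value of joint peak_pointer below 0.08 rad), for 0.2 s.
At the end, for the whole second after the job is handed in: The peak pointer is within 0.08 rad of its zero stop, the knob is sprung up (pressed less than 1.5 mm), and the jar from the pan stands upright (within 0.1 rad) and at rest on the floor of the tray, its centre inside the walls (value of joint peak_pointer below 0.08 rad and value of joint knob_press below 0.0015 m and x of jar in the frame of tray between -0.092 and 0.092 m and y of jar in the frame of tray between -0.032 and 0.032 m and z of jar in the frame of tray below 0.01 m and angle between jar's own z axis and vertical below 0.1 rad and linear speed of jar below 0.02 m/s); the robot touches nothing.
It fails at once if the other jar is knocked over (angle between other_jar's own z axis and vertical above 0.5 rad).
It fails at once if the mug is knocked over (angle between mug's own z axis and vertical above 0.5 rad).
It fails at once if the pepper mill is knocked over (angle between pepper_mill's own z axis and vertical above 0.5 rad).
It also fails if it takes over 67 s, if anything falls off the work surface, if the arm or the gripper's body presses on something with over 40 N, if the wrist force passes 120 N, or if a joint passes its speed limit or range.

## Working session

There is one attempt and no reset: what is moved stays moved. The work goes in short steps, Python scripts to look and compute and a tool call to move; the robot and the scene stay as the last step left them, time stands still between calls to the robot, and variables do not carry over. Pictures are saved under pics/ and viewed, at most 10 in all, crops included, and the job is handed in when it is done.

Besides the shell and the picture viewer there is one more tool, called after ">>>" as a command line: name --argument value ..., lists and objects as JSON in quotes. servo_tool: Moves the arm, as the interface text tells. Its arguments: {"type":"object","properties":{"targets":{"type":"array"},"gripper":{"type":"number"},"newtons":{"type":"number"}},"required":["targets"]}

```bash
mkdir -p pics; cat > h.py <<'E'
import numpy as np, cv2
from bench import get_obs, camera, sign_off, regions_of
def pix2w(c,u,v,z):
    K=c["camera_matrix"];T=c["extrinsics"]
    d=T[:3,:3]@np.linalg.solve(K,[u,v,1.]);o=T[:3,3]
    return o+d*(z-o[2])/d[2]
def w2pix(c,p):
    K=c["camera_matrix"];T=c["extrinsics"]
    q=K@(T[:3,:3].T@(np.array(p)-T[:3,3]));return q[:2]/q[2]
E
python3 - <<'E'
from h import *
np.set_printoptions(precision=4,suppress=True)
for n in("top","scene"):
    c=camera(n);cv2.imwrite(f"pics/{n}0.png",c["frame"]);print(n,c["extrinsics"][:3],c["camera_matrix"][0])
    for t in["jar","tray","scale","pan_top","knob_grip","peak_pointer","mug","pepper_mill"]:
        try:
            for r in regions_of(c,t)[:4]:
                v,u=np.nonzero(r["region"]);print(n,t,round(r["score"],2),r["box"],u.mean().round(1),v.mean().round(1))
        except Exception as e:print(t,e)
o=get_obs();print(o["time"],o["tool_pos"],o["orientation"],o["force"])
E
```

```text
top [[-0.0163 -0.9924  0.1223  0.3903]
 [-0.9994  0.0125 -0.0316  0.0236]
 [ 0.0298 -0.1227 -0.992   1.1224]] [468.6607   0.     320.0706]
top jar 0.59 [255.5, 312.4, 18.4, 24.7] 264.6 325.2
top jar 0.57 [268.4, 178.2, 23.6, 30.4] 279.4 191.7
top tray 0.73 [404.8, 226.4, 54.3, 101.8] 429.2 270.7
top scale 0.74 [249.4, 164.3, 84.6, 132.5] 290.8 233.6
top pan_top 0.61 [257.7, 170.2, 49.1, 53.5] 284.8 197.6
top knob_grip 0.48 [288.1, 253.2, 12.4, 11.7] 295.2 257.0
top mug 0.94 [178.1, 135.3, 37.4, 48.8] 193.9 158.3
top mug 0.33 [399.2, 159.9, 30.4, 36.0] 414.5 177.5
top pepper_mill 0.63 [398.7, 156.8, 35.7, 38.2] 414.8 177.0
top pepper_mill 0.39 [424.5, 290.1, 32.2, 20.8] 439.7 301.5
scene [[-0.6709 -0.3833  0.6348 -0.13  ]
 [-0.7415  0.3395 -0.5787  0.6254]
 [ 0.0063 -0.859  -0.512   0.6426]] [449.2511   0.     315.8966]
scene jar 0.87 [333.6, 290.8, 27.1, 54.7] 347.8 314.6
scene jar 0.44 [316.9, 244.0, 11.2, 24.4] 323.0 254.6
scene tray 0.78 [374.1, 212.3, 41.1, 36.1] 399.4 228.4
scene scale 0.95 [253.9, 225.4, 114.3, 90.0] 306.1 269.4
scene pan_top 0.85 [253.7, 225.4, 44.5, 28.9] 276.9 240.3
scene knob_grip 0.48 [315.4, 245.8, 16.4, 22.4] 323.1 254.8
scene pepper_mill 0.8 [339.2, 169.8, 18.5, 59.0] 349.9 200.2
0.9 [ 0.2898 -0.6096  0.2126] [ 0.9755  0.2201  0.     -0.    ] [ 0.0586 -0.8069  0.3022]
```

View pics/top0.png

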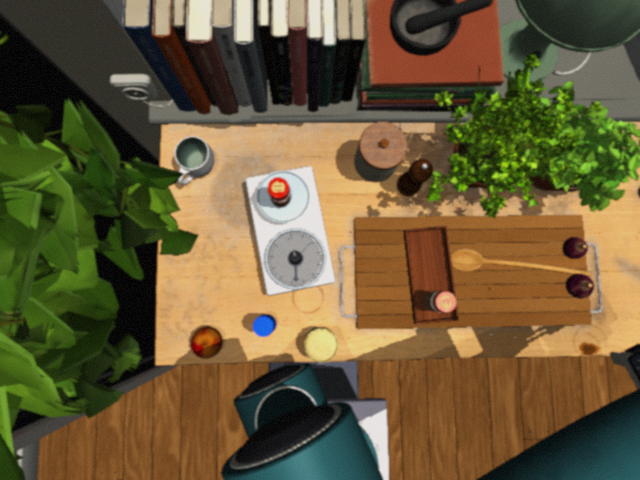

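View pics/scene0.png

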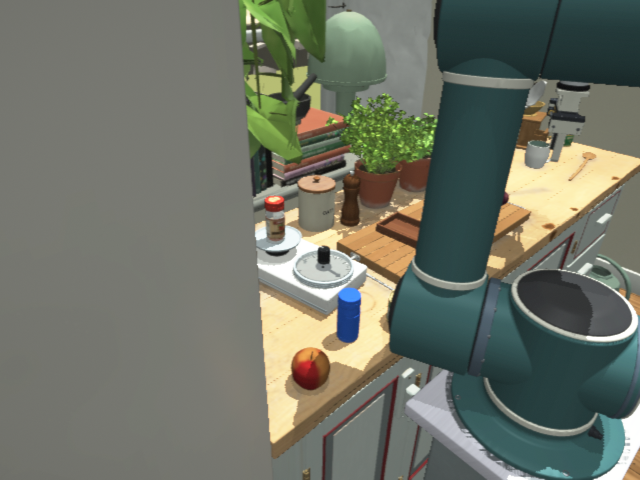

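The top view shows the red-capped jar on the pan (279,190), the knob at (295,258), and the other jar at the near end of the tray (443,301), so the far end is free. The blue cylinder at (264,325) is the decoy. The mill is at (415,177) and the mug at (194,157).

```bash
python3 - <<'E'
from h import *
np.set_printoptions(precision=4,suppress=True)
c=camera("top");f=c["frame"]
cv2.imwrite("pics/crop1.png",cv2.resize(f[155:335,240:470],None,fx=3.3,fy=3.3,interpolation=cv2.INTER_CUBIC)[:600,:800])
h=cv2.cvtColor(f,cv2.COLOR_BGR2HSV)
m=((h[...,0]<8)|(h[...,0]>172))&(h[...,1]>150)&(h[...,2]>120)
m[:170]=0;m[210:]=0;m[:,:262]=0;m[:,298:]=0
v,u=np.nonzero(m);print("cap",u.min(),u.max(),v.min(),v.max())
uc,vc=(u.min()+u.max())/2,(v.min()+v.max())/2
print("jar",uc,vc,pix2w(c,uc,vc,.192))
r=regions_of(c,"tray")[0]["region"].astype(np.uint8)
R=cv2.minAreaRect(np.argwhere(r)[:,::-1].astype(np.float32));b=cv2.boxPoints(R);print("tray",[pix2w(c,*p,.053)[:2] for p in b],pix2w(c,*R[0],.053))
r=regions_of(c,"scale")[0]["region"].astype(np.uint8)
R=cv2.minAreaRect(np.argwhere(r)[:,::-1].astype(np.float32));b=cv2.boxPoints(R);print("scale",[pix2w(c,*p,.052)[:2] for p in b],pix2w(c,*R[0],.052))
r=regions_of(c,"pan_top")[0]["box"];print("pan",pix2w(c,r[0]+r[2]/2,r[1]+r[3]/2,.089))
r=regions_of(c,"knob_grip")[0]["box"];print("knob",r,pix2w(c,r[0]+r[2]/2,r[1]+r[3]/2,.105))
print("other cap",pix2w(c,444.5,301.5,.141), "mill",pix2w(c,424,166,.16), "mug",pix2w(c,194,157,.06))
E
```

```text
cap 268 288 178 197
jar 278.0 187.5 [0.612  0.0774 0.192 ]
tray [array([ 0.5435, -0.2004]), array([ 0.5556, -0.3086]), array([ 0.3346, -0.3246]), array([ 0.3239, -0.219 ])] [ 0.438  -0.2632  0.053 ]
scale [array([0.6682, 0.1692]), array([0.7024, 0.0064]), array([ 0.4234, -0.0471]), array([0.3926, 0.1114])] [0.5445 0.0599 0.052 ]
pan [0.6148 0.0729 0.089 ]
knob [288.7, 253.1, 11.4, 12.8] [0.4725 0.0477 0.105 ]
other cap [ 0.3771 -0.2661  0.141 ] mill [ 0.6634 -0.2306  0.16  ] mug [0.7174 0.2788 0.06  ]
```

View pics/crop1.png

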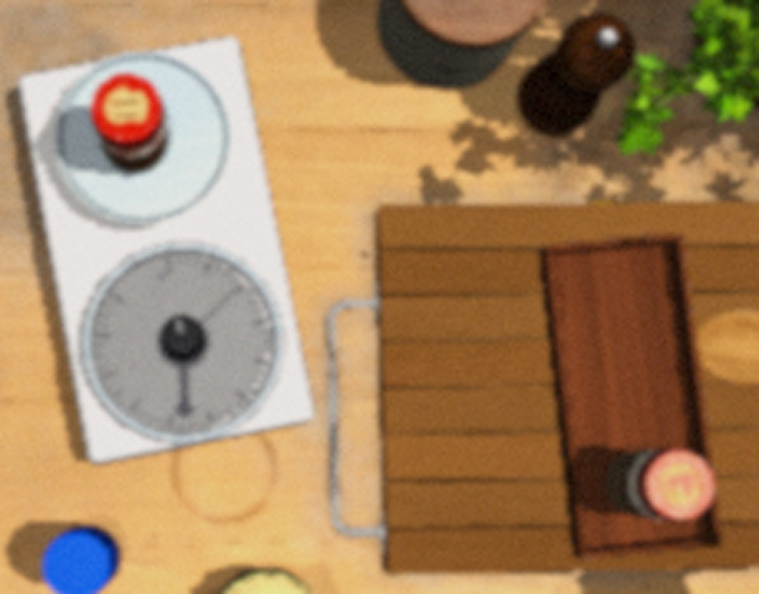

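>>> servo_tool --targets '[[[0,0,-25,0,0,8.5],[0,0,-25,0,0,8.5],[0,0,-25,0,0,8.4],[16,-44,0,0,0,0],[16,-44,0,0,0,0],[16,-44,0,0,0,0],[16,-44,0,0,0,0],[16,-44,0,0,0,0],[16,-44,0,0,0,0],[16,-44,0,0,0,0],[0,-44,0,0,0,0],[0,-44,0,0,0,0]]]' --gripper 0 --newtons 25

```text
time: 2.65
tool_pos: [0.4015, -0.2122, 0.2876]
orientation: [1.0, 0.0, 0.0, 0.0]
force: [-0.2, 0.3, 0.1]
gripper_width: 0.0928
gripper_force: 0.0
```

```bash
python3 - <<'E'
from h import *
np.set_printoptions(precision=4,suppress=True)
o=get_obs();print(o["q"],o["tool_pos"],o["orientation"],o["force"])
c=camera("top")
P=np.array([pix2w(c,240+x/3.3,155+y/3.3,.053)[:2] for x,y in[(545,250),(682,238),(717,545),(578,552)]])
print(P,P.mean(0))
c2=camera("scene");cv2.imwrite("pics/s1.png",c2["frame"][140:380,200:540])
f=c2["frame"];h=cv2.cvtColor(f,cv2.COLOR_BGR2HSV)
m=((h[...,0]<8)|(h[...,0]>172))&(h[...,1]>150)&(h[...,2]>100);m[:185]=0;m[220:]=0;m[:,:250]=0;m[:,295:]=0
v,u=np.nonzero(m)
if len(u):
  print("scene cap",u.min(),u.max(),v.min(),v.max()); 
for z in(.182,):print("proj of jar cap mid",w2pix(c2,[.612,.0774,.192]),w2pix(c2,[.612,.0774,.171]))
print("pan centre proj",w2pix(c2,[.6148,.0729,.089]))
E
```

```text
[-0.5423 -0.3822  1.7715  0.      1.7521  1.028 ] [ 0.4015 -0.2122  0.2876] [1.     0.0003 0.0001 0.    ] [-0.2125  0.3226  0.0544]
[[ 0.5399 -0.2081]
 [ 0.5473 -0.3056]
 [ 0.3335 -0.3193]
 [ 0.3304 -0.2228]] [ 0.4378 -0.264 ]
scene cap 265 283 196 210
proj of jar cap mid [274.2903 198.7462] [274.6672 207.001 ]
pan centre proj [276.8377 236.5529]
```

>>> servo_tool --targets '[[[35,-48.3,0,0,0,0],[35,-48.3,0,0,0,0],[35,-48.3,0,0,0,0],[35,-48.3,0,0,0,0],[35,-48.3,0,0,0,0],[35,-48.3,0,0,0,0],[0,0,20,0,0,0],[0,0,20,0,0,0],[0,0,0,0,0,0]]]'

```text
time: 3.88
tool_pos: [0.6105, 0.0751, 0.2456]
orientation: [1.0, -0.0, -0.001, 0.0]
force: [0.6, -0.5, 0.4]
gripper_width: 0.0929
gripper_force: 0.0
```

```bash
python3 - <<'E'
from h import *
o=get_obs();print(o["tool_pos"])
a=camera("top");b=camera("scene")
cv2.imwrite("pics/p2.png",np.hstack([cv2.resize(a["frame"][120:320,200:360],(384,480)),cv2.resize(b["frame"][120:320,220:380],(384,480))]))
E
```

```text
[0.61052098 0.07508748 0.245563  ]
```

View pics/p2.png

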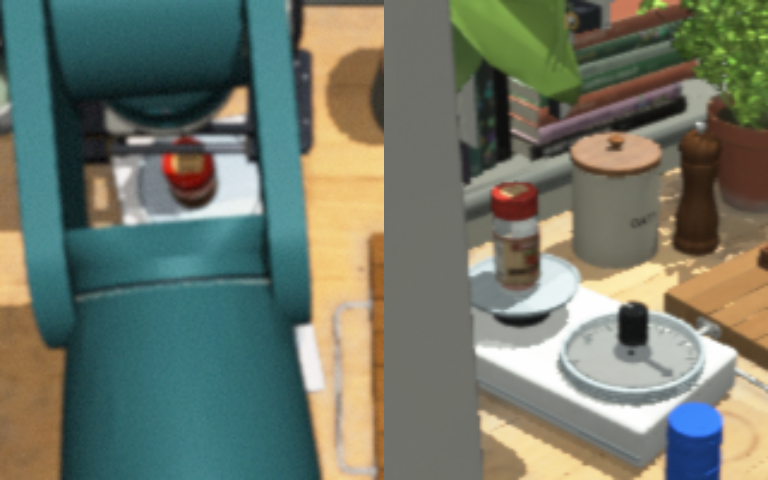

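```bash
python3 - <<'E'
from h import *
a=camera("top");b=camera("scene")
for p in[(.6105,.0751,.2456),(.6105,.0751,.224),(.6105,.13,.224),(.6105,.02,.224),(.612,.0774,.192)]:print(p,w2pix(a,p),w2pix(b,p))
print(b["extrinsics"],b["camera_matrix"],b.keys())
cv2.imwrite("pics/s3.png",b["frame"])
E
```

```text
(0.6105, 0.0751, 0.2456) [277.53162694 181.71879775] [274.53574333 176.79437484]
(0.6105, 0.0751, 0.224) [278.19680203 184.42375762] [274.93109938 185.75357996]
(0.6105, 0.13, 0.224) [250.00627158 184.67218583] [254.758175   192.74851507]
(0.6105, 0.02, 0.224) [306.38294403 184.17536808] [293.93193644 179.16506458]
(0.612, 0.0774, 0.192) [277.9836906 187.491011 ] [274.29028089 198.74622941]
[[-0.67093135 -0.38327769  0.63478291 -0.13003842]
 [-0.74149288  0.33953046 -0.57871182  0.62538471]
 [ 0.0062792  -0.85896291 -0.51199931  0.64259186]
 [ 0.          0.          0.          1.        ]] [[449.25108295   0.         315.89661032]
 [  0.         449.25108295 235.53012099]
 [  0.           0.           1.        ]] dict_keys(['frame', 'camera_matrix', 'extrinsics', 'shot'])
```

View pics/s3.png

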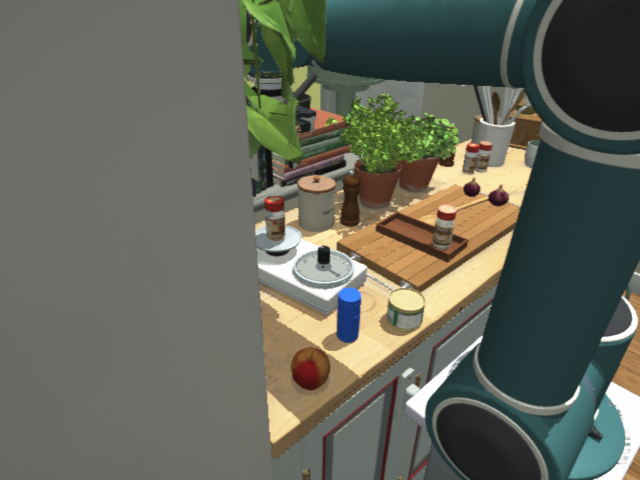

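The gripper should project near (275,180) in the scene picture, but what I can make out sits higher, at about (270,95). I'll check with marked enlargements before descending.

```bash
python3 - <<'E'
from h import *
o=get_obs();print(o["q"],o["tool_pos"],o["time"])
a=camera("top");b=camera("scene")
A=cv2.resize(a["frame"][130:230,220:340],None,fx=5,fy=5,interpolation=cv2.INTER_CUBIC)[:,100:500].copy()
B=cv2.resize(b["frame"][60:220,235:335],None,fx=4,fy=4,interpolation=cv2.INTER_CUBIC).copy()
for p in[(.6105,.0751,.2456),(.6105,.1216,.224),(.6105,.0286,.224),(.6105,.0751,.31)]:
    u=w2pix(a,p);cv2.circle(A,(int((u[0]-240)*5),int((u[1]-130)*5)),4,(0,255,0),1)
    u=w2pix(b,p);cv2.circle(B,(int((u[0]-235)*4),int((u[1]-60)*4)),4,(0,255,0),1)
A=cv2.copyMakeBorder(A,0,max(0,600-A.shape[0]),0,0,cv2.BORDER_CONSTANT)
B=cv2.copyMakeBorder(B,0,max(0,600-B.shape[0]),0,0,cv2.BORDER_CONSTANT)
cv2.imwrite("pics/m4.png",np.hstack([A[:600],B[:600]]))
E
```

```text
[ 8.16609204e-02 -2.00738399e-02  1.52431723e+00 -2.28903337e-05
  1.63570314e+00  1.65296277e+00] [0.61148965 0.07562429 0.24878333] 4.075
```

View pics/m4.png

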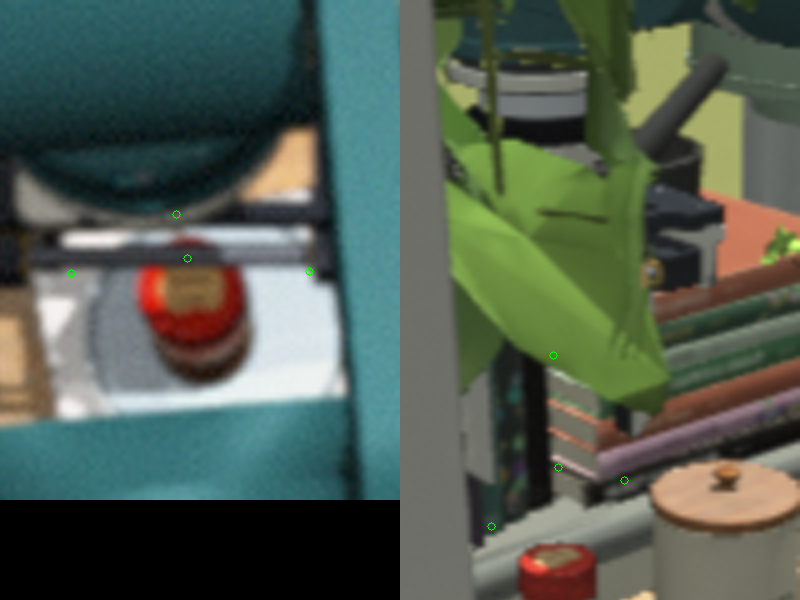

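The leaf hides most of the gripper in the scene view, so that check is inconclusive. I'll lower partway, until the tips are just below the cap top, and watch the force.

>>> servo_tool --targets '[[[0.5,-2,12,0,0,0],[0,0,12,0,0,0],[0,0,12,0,0,0],[0,0,12,0,0,0],[0,0,0,0,0,0]]]'

```text
time: 4.8
tool_pos: [0.6116, 0.0783, 0.1982]
orientation: [1.0, 0.0, -0.001, 0.0]
force: [0.3, 0.2, 0.3]
gripper_width: 0.0928
gripper_force: 0.0
```

```bash
python3 - <<'E'
from h import *
o=get_obs();print(o["tool_pos"],o["force"]);x,y,z=o["tool_pos"]
a=camera("top");b=camera("scene")
A=cv2.resize(a["frame"][130:230,220:340],None,fx=5,fy=5,interpolation=cv2.INTER_CUBIC)[:,100:500].copy()
B=cv2.resize(b["frame"][90:240,235:335],None,fx=4,fy=4,interpolation=cv2.INTER_CUBIC).copy()
for p in[(x,y,z),(x,y+.0465,z-.022),(x,y-.0465,z-.022),(x,y-.094,z+.062)]:
    u=w2pix(a,p);cv2.circle(A,(int((u[0]-240)*5),int((u[1]-130)*5)),4,(0,255,0),1)
    u=w2pix(b,p);cv2.circle(B,(int((u[0]-235)*4),int((u[1]-90)*4)),4,(0,255,0),1)
A=cv2.copyMakeBorder(A,0,max(0,600-A.shape[0]),0,0,cv2.BORDER_CONSTANT)
cv2.imwrite("pics/m5.png",np.hstack([A[:600],B[:600]]))
E
```

```text
[0.61159776 0.07827892 0.19818234] [0.26771921 0.1663303  0.33173482]
```

View pics/m5.png

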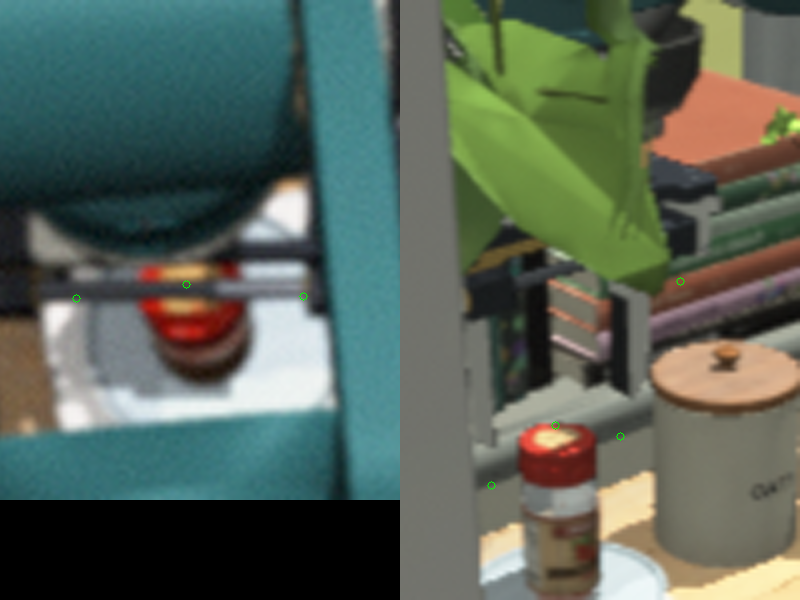

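Both fingers are now visible, centred on the jar, though the tips look about 20 mm higher than nominal. I'll descend with margin and grip the glass.

>>> servo_tool --targets '[[[0,0,14,0,0,0],[0,0,14,0,0,0],[0,0,14,0,0,0],[0,0,14,0,0,0],[0,0,0,0,0,0],[0,0,0,0,0,0]]]'

```text
time: 5.65
tool_pos: [0.6122, 0.0783, 0.1439]
orientation: [1.0, 0.0, 0.0, -0.0]
force: [0.3, -0.6, -0.4]
gripper_width: 0.093
gripper_force: 0.0
```

>>> servo_tool --targets '[[[0,0,0,0,0,0],[0,0,0,0,0,0],[0,0,0,0,0,0],[0,0,0,0,0,0],[0,0,0,0,0,0],[0,0,0,0,0,0],[0,0,0,0,0,0],[0,0,0,0,0,0]]]' --gripper 255 --newtons 25

```text
time: 6.65
tool_pos: [0.612, 0.0783, 0.1436]
orientation: [1.0, 0.0, 0.0, 0.0]
force: [-0.5, -0.6, -0.1]
gripper_width: 0.0441
gripper_force: 25.0
```

```bash
python3 - <<'E'
from h import *
o=get_obs();print(o["tool_pos"],o["force"],o["gripper_width"]);x,y,z=o["tool_pos"]
b=camera("scene")
B=cv2.resize(b["frame"][140:260,235:335],None,fx=5,fy=5,interpolation=cv2.INTER_CUBIC).copy()
for p in[(x,y,z),(x,y+.0225,z-.022),(x,y-.0225,z-.022)]:
    u=w2pix(b,p);cv2.circle(B,(int((u[0]-235)*5),int((u[1]-140)*5)),4,(0,255,0),1)
cv2.imwrite("pics/m6.png",B)
E
```

```text
[0.61200282 0.0782885  0.14355984] [-0.49686736 -0.59145549 -0.12111816] 0.04407647158061442
```

View pics/m6.png

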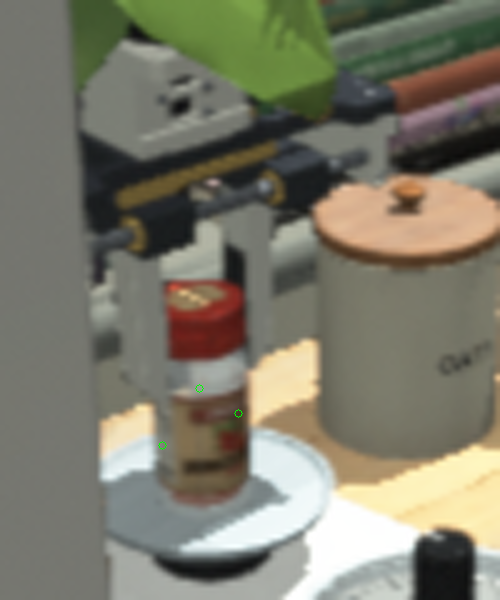

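Width 44 mm at 25 N: the jar is held near its upper glass and cap. Lifting and carrying it to the far end of the tray.

>>> servo_tool --targets '[[[0,0,-10,0,0,0],[0,0,-20,0,0,0],[0,0,-20,0,0,0],[0,0,-20,0,0,0],[0,0,-10,0,0,0],[0,0,0,0,0,0]]]'

```text
time: 7.45
tool_pos: [0.6122, 0.0784, 0.2244]
orientation: [1.0, 0.0, 0.001, -0.0]
force: [-0.2, -0.3, -1.3]
gripper_width: 0.0438
gripper_force: 25.0
```

>>> servo_tool --targets '[[[-5,17,0,0,0,0],[-10,32,0,0,0,0],[-12,40,0,0,0,0],[-12,40,0,0,0,0],[-12,40,0,0,0,0],[-12,40,0,0,0,0],[-12,40,0,0,0,0],[-11,40,0,0,0,0],[-10,31,0,0,0,0],[-5,17,0,0,0,0],[0,0,0,0,0,0],[0,0,0,0,0,0]]]'

```text
time: 8.95
tool_pos: [0.5113, -0.258, 0.2234]
orientation: [1.0, 0.0, -0.0, -0.0]
force: [0.2, 0.7, -0.6]
gripper_width: 0.0444
gripper_force: 25.0
```

```bash
python3 - <<'E'
from h import *
o=get_obs();print(o["tool_pos"],o["force"],o["gripper_width"],o["gripper_force"]);x,y,z=o["tool_pos"]
a=camera("top");b=camera("scene")
A=cv2.resize(a["frame"][200:340,380:480],None,fx=4,fy=4,interpolation=cv2.INTER_CUBIC).copy()
B=cv2.resize(b["frame"][120:260,370:470],None,fx=4,fy=4,interpolation=cv2.INTER_CUBIC).copy()
for p in[(.511,-.259,.035),(.511,-.259,.053)]:
    u=w2pix(b,p);cv2.circle(B,(int((u[0]-370)*4),int((u[1]-120)*4)),4,(0,255,0),1)
    u=w2pix(a,p);cv2.circle(A,(int((u[0]-380)*4),int((u[1]-200)*4)),4,(0,255,0),1)
print("base expect",w2pix(b,(x,y,.156)))
cv2.imwrite("pics/m7.png",np.hstack([A,B]))
E
```

```text
[ 0.51128681 -0.25804261  0.22336511] [ 0.19932438  0.72746682 -0.57492925] 0.04436544182846371 24.99986171722412
base expect [401.21274151 186.35561071]
```

View pics/m7.png

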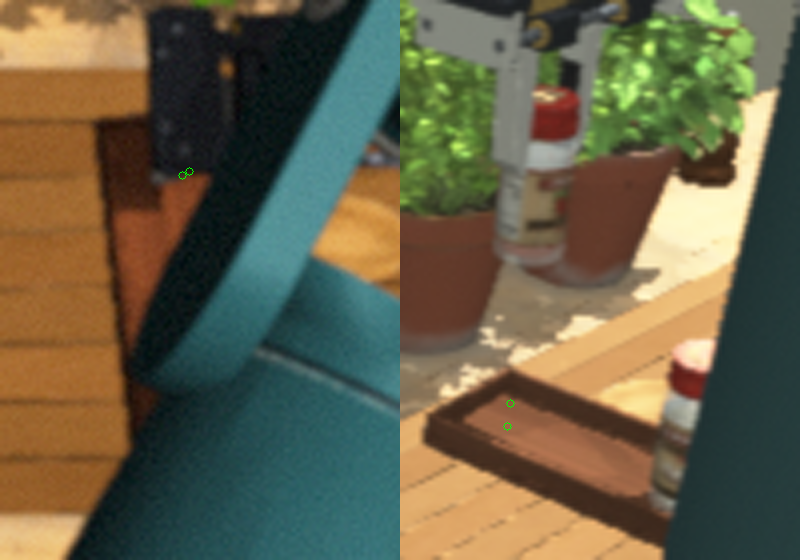

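The jar hangs upright above the free end, with its base at TCP − 0.0575. Lowering it now.

>>> servo_tool --targets '[[[0,0,10,0,0,0],[0,0,20,0,0,0],[0,0,25,0,0,0],[0,0,25,0,0,0],[0,0,20,0,0,0],[0,0,15,0,0,0],[0,0,8,0,0,0],[0,0,3,0,0,0],[0,0,0,0,0,0]]]'

```text
time: 10.18
tool_pos: [0.5114, -0.2588, 0.098]
orientation: [1.0, 0.0, 0.0, 0.0]
force: [0.2, 0.8, -1.2]
gripper_width: 0.044
gripper_force: 25.0
```

>>> servo_tool --targets '[[[0,0,2,0,0,0],[0,0,1.5,0,0,0],[0,0,0,0,0,0],[0,0,0,0,0,0]]]'

```text
time: 10.68
tool_pos: [0.5112, -0.2587, 0.0941]
orientation: [1.0, 0.0, 0.0, 0.0]
force: [-0.5, -0.7, -1.1]
gripper_width: 0.044
gripper_force: 25.0
```

>>> servo_tool --targets '[[[0,0,1,0,0,0],[0,0,1,0,0,0],[0,0,0,0,0,0],[0,0,0,0,0,0]]]'

```text
time: 11.18
tool_pos: [0.5115, -0.2589, 0.0929]
orientation: [1.0, 0.0, 0.001, 0.0]
force: [-1.3, 0.6, 6.3]
gripper_width: 0.0439
gripper_force: 25.0
```

Contact with the floor. Releasing and rising.

>>> servo_tool --targets '[[[0,0,0,0,0,0],[0,0,0,0,0,0],[0,0,0,0,0,0],[0,0,0,0,0,0],[0,0,0,0,0,0],[0,0,0,0,0,0],[0,0,-10,0,0,0],[0,0,-20,0,0,0],[0,0,-30,0,0,0],[0,0,-40,0,0,0],[0,0,-40,0,0,0]]]' --gripper 0

```text
time: 12.55
tool_pos: [0.511, -0.2587, 0.235]
orientation: [1.0, 0.0, 0.001, 0.0]
force: [0.3, -0.8, 0.7]
gripper_width: 0.0931
gripper_force: 0.0
```

```bash
python3 - <<'E'
from h import *
o=get_obs();print(o["tool_pos"],o["q"],o["gripper_width"])
b=camera("scene")
for r in regions_of(b,"jar")[:4]:print(r["score"],r["box"])
for r in regions_of(b,"knob_grip")[:2]:
    print("knob",r["score"],r["box"])
print(w2pix(b,(.511,-.259,.141)),w2pix(b,(.511,-.259,.035)), "knob top/bot proj",w2pix(b,(.4725,.0477,.112)),w2pix(b,(.4725,.0477,.078)))
B=cv2.resize(b["frame"][150:300,255:470],None,fx=3.5,fy=3.5,interpolation=cv2.INTER_CUBIC)
cv2.imwrite("pics/m8.png",B)
E
```

```text
[ 0.51104443 -0.25867239  0.23502335] [-5.13096182e-01 -1.12794567e-01  1.63455717e+00 -9.24527905e-06
  1.61849899e+00  1.05725848e+00] 0.0931121759815444
0.78 [387.3, 188.3, 20.6, 41.6]
0.59 [337.3, 288.4, 22.9, 55.6]
knob 0.74 [316.8, 243.4, 12.6, 19.2]
[400.93720551 191.53421707] [396.94119527 226.73645046] knob top/bot proj [325.32992982 248.56403649] [325.07131963 261.38222812]
```

View pics/m8.png

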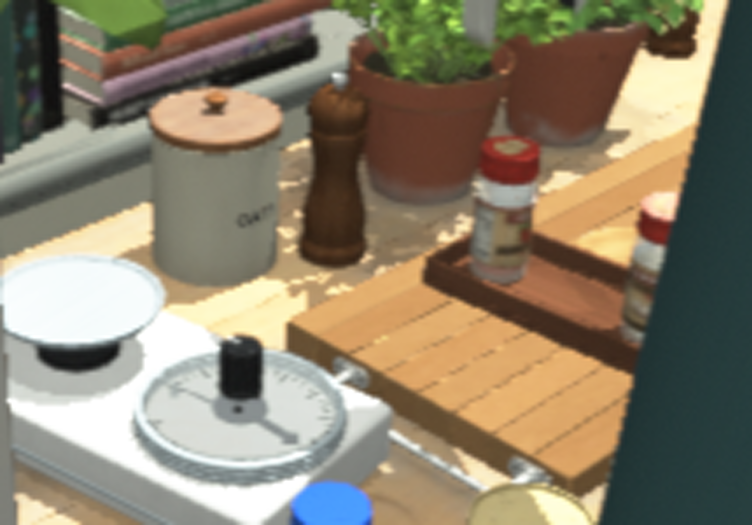

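The jar stands upright in the tray's far end and the other jar is untouched. Now pinning down the knob's position numerically.

```bash
python3 - <<'E'
from h import *
from scipy.optimize import least_squares
np.set_printoptions(precision=4,suppress=True)
a=camera("top");b=camera("scene")
for r in regions_of(a,"knob_grip")[:2]:print(r["score"],r["box"])
g=cv2.cvtColor(a["frame"],cv2.COLOR_BGR2GRAY)[248:268,284:306]
m=(g<55);v,u=np.nonzero(m);print("top dark",u.min()+284,u.max()+284,v.min()+248,v.max()+248,u.mean()+284,v.mean()+248,m.sum())
g=cv2.cvtColor(b["frame"],cv2.COLOR_BGR2GRAY)[240:268,312:336]
m=(g<55);v,u=np.nonzero(m);print("scene dark",u.min()+312,u.max()+312,v.min()+240,v.max()+240,u.mean()+312,v.mean()+240)
print("dial c",pix2w(a,294.5,258.5,.071),"proj knob top",w2pix(a,(.4725,.0477,.112)),w2pix(a,(.4725,.0477,.078)))
kt=u.mean()+312
f=lambda p:np.r_[w2pix(a,(*p,.112))-[295.1,256.6],w2pix(b,(*p,.112))-[kt,248.6]]
s=least_squares(f,[.47,.05]);print(s.x,s.fun)
E
```

```text
top dark 290 301 252 263 295.24675324675326 258.6753246753247 77
scene dark 318 328 248 263 323.2251655629139 255.82119205298014
dial c [0.4775 0.0483 0.071 ] proj knob top [294.3161 259.2508] [294.6925 260.4822]
[0.478  0.0475] [-0.7079  0.1108  0.4731 -1.0708]
```

>>> servo_tool --targets '[[[-4.8,-43.8,0,0,0,0],[-4.8,-43.8,0,0,0,0],[-4.8,-43.8,0,0,0,0],[-4.8,-43.8,0,0,0,0],[-4.8,-43.8,0,0,0,0],[-5,-43.8,0,0,0,0],[-5,-43.8,0,0,0,0],[0,0,0,0,0,10],[0,0,0,0,0,10],[0,0,0,0,0,10],[0,0,0,0,0,0]]]'

```text
time: 14.22
tool_pos: [0.4767, 0.0479, 0.2312]
orientation: [0.966, -0.258, -0.001, 0.0]
force: [0.4, 0.1, 0.1]
gripper_width: 0.093
gripper_force: 0.0
```

>>> servo_tool --targets '[[[0,0,20,0,0,0],[0,0,30,0,0,0],[0,0,30,0,0,0],[0,0,20,0,0,0],[0,0,15,0,0,0],[0,0,10,0,0,0],[0,0,3,0,0,0],[0,0,0,0,0,0],[0,0,0,0,0,0]]]'

```text
time: 15.35
tool_pos: [0.4773, 0.0479, 0.1047]
orientation: [0.966, -0.259, 0.0, -0.0]
force: [0.9, 0.1, 0.4]
gripper_width: 0.0929
gripper_force: 0.0
```

```bash
python3 - <<'E'
from h import *
np.set_printoptions(precision=4,suppress=True)
o=get_obs();print(o["q"],o["tool_pos"],o["orientation"],o["force"])
E
```

```text
[ 0.0468 -0.2735  1.9841  0.0001  1.43    2.1407] [0.4773 0.0479 0.1047] [ 0.966  -0.2586  0.0004 -0.0002] [0.9349 0.1383 0.4197]
```

>>> servo_tool --targets '[[[0,0,0,0,0,0],[0,0,0,0,0,0],[0,0,0,0,0,0],[0,0,0,0,0,0],[0,0,0,0,0,0],[0,0,0,0,0,0],[0,0,0,0,0,0],[0,0,0,0,0,0]]]' --gripper 255 --newtons 30

```text
time: 16.35
tool_pos: [0.477, 0.0478, 0.1041]
orientation: [0.966, -0.259, 0.0, 0.0]
force: [-0.6, -0.6, -0.8]
gripper_width: 0.0253
gripper_force: 30.0
```

>>> servo_tool --targets '[[[0,0,2,0,0,0],[0,0,2,0,0,0],[0,0,1.3,0,0,0],[0,0,0,0,0,0],[0,0,0,0,0,0]]]' --newtons 45

```text
time: 16.98
tool_pos: [0.4772, 0.0478, 0.0993]
orientation: [0.966, -0.259, 0.0, -0.0]
force: [-2.8, -1.9, 7.8]
gripper_width: 0.0247
gripper_force: 45.0
```

>>> servo_tool --targets '[[[0,0,1,0,0,0],[0,0,0,0,0,0],[0,0,0,0,0,-5],[0,0,0,0,0,-9],[0,0,0,0,0,-9],[0,0,0,0,0,-9],[0,0,0,0,0,-9],[0,0,0,0,0,-9],[0,0,0,0,0,-9],[0,0,0,0,0,-9],[0,0,0,0,0,-9],[0,0,0,0,0,0]]]'

```text
time: 18.48
tool_pos: [0.4774, 0.047, 0.0985]
orientation: [0.917, 0.4, 0.0, 0.001]
force: [-2.1, -9.2, 9.3]
gripper_width: 0.0244
gripper_force: 45.0
```

```bash
python3 - <<'E'
from h import *
np.set_printoptions(precision=4,suppress=True)
o=get_obs();print(o["q"],o["tool_pos"],o["force"],o["wrist_torque"])
E
```

```text
[ 0.0462 -0.2692  1.991  -0.002   1.4187  0.7942] [0.4774 0.047  0.0985] [-2.1311 -9.2295  9.3247] [-1.6848  0.3539 -0.0073]
```

>>> servo_tool --targets '[[[-0.9,0.5,0,0,0,-4],[0,0,0,0,0,-9],[0,0,0,0,0,-9],[0,0,0,0,0,-9],[0,0,0,0,0,-9],[0,0,0,0,0,-9],[0,0,0,0,0,-9],[0,0,0,0,0,-9],[0,0,0,0,0,-9],[0,0,0,0,0,-5],[0,0,0,0,0,0]]]'

```text
time: 19.85
tool_pos: [0.4783, 0.0466, 0.0991]
orientation: [0.438, 0.899, 0.001, 0.002]
force: [7.5, -3.3, 8.4]
gripper_width: 0.0251
gripper_force: 45.0
```

```bash
python3 - <<'E'
from h import *
np.set_printoptions(precision=4,suppress=True)
o=get_obs();print(o["q"],o["tool_pos"],o["force"],o["wrist_torque"])
E
```

```text
[ 0.0445 -0.27    1.9907 -0.0006  1.4165 -0.6204] [0.4783 0.0466 0.0991] [ 7.4576 -3.2681  8.3637] [-0.4644 -1.4236 -0.0355]
```

>>> servo_tool --targets '[[[-0.7,0.4,0.5,0,0,-4],[0,0,0,0,0,-8],[0,0,0,0,0,-8],[0,0,0,0,0,-6],[0,0,0,0,0,0],[0,0,0,0,0,0]]]'

```text
time: 20.6
tool_pos: [0.4788, 0.0468, 0.0985]
orientation: [0.225, 0.974, 0.001, 0.002]
force: [3.7, 1.1, 9.5]
gripper_width: 0.0249
gripper_force: 45.0
```

```bash
python3 - <<'E'
from h import *
np.set_printoptions(precision=4,suppress=True)
o=get_obs();print(o["q"],o["tool_pos"],o["force"],o["wrist_torque"],o["joint_torque"])
E
```

```text
[ 0.0441 -0.268   1.99    0.0003  1.4159 -1.0735] [0.4788 0.0468 0.0985] [3.6815 1.1117 9.5181] [ 0.3037 -0.9451 -0.0272] [ -0.3702 -33.0697 -52.4634  -0.2762   1.3768  -0.0291]
```

>>> servo_tool --targets '[[[0,0,0,0,0,-5],[0,0,0,0,0,-8],[0,0,0,0,0,-8],[0,0,0,0,0,0],[0,0,0,0,0,0]]]'

```text
time: 21.22
tool_pos: [0.4789, 0.0471, 0.0986]
orientation: [0.043, 0.999, 0.001, 0.002]
force: [4.8, 3.5, 9.7]
gripper_width: 0.025
gripper_force: 45.0
```

```bash
python3 - <<'E'
from h import *
np.set_printoptions(precision=4,suppress=True)
o=get_obs();print(o["q"],o["tool_pos"],o["force"],o["wrist_torque"],o["joint_torque"])
E
```

```text
[ 0.0443 -0.268   1.9899  0.001   1.4157 -1.44  ] [0.4789 0.0471 0.0986] [4.7917 3.4507 9.6993] [ 0.7852 -1.0586 -0.0258] [ -1.5355 -33.0835 -52.2264  -1.052    1.5512  -0.0439]
```

>>> servo_tool --targets '[[[0,0,0,0,0,-8],[0,0,0,0,0,-8],[0,0,0,0,0,-8],[0,0,0,0,0,0],[0,0,0,0,0,0],[0,0,-3,0,0,0],[0,0,-2.5,0,0,0],[0,0,0,0,0,0]]]'

```text
time: 22.22
tool_pos: [0.4786, 0.0473, 0.1035]
orientation: [-0.165, 0.986, 0.001, 0.002]
force: [6.6, 6.3, 1.5]
gripper_width: 0.0249
gripper_force: 45.0
```

>>> servo_tool --targets '[[[0,0,0,0,0,0],[0,0,0,0,0,0],[0,0,0,0,0,0],[0,0,0,0,0,0],[0,0,0,0,0,0],[0,0,-15,0,0,0],[0,0,-30,0,0,0],[0,0,-40,0,0,0],[0,0,-40,0,0,0],[0,0,-25,0,0,0]]]' --gripper 0

```text
time: 23.48
tool_pos: [0.4777, 0.0466, 0.2561]
orientation: [-0.165, 0.986, -0.0, 0.001]
force: [-0.2, 0.9, -0.7]
gripper_width: 0.0933
gripper_force: 0.0
```

>>> servo_tool --targets '[[[14,-39,0,0,0,0],[14,-39,0,0,0,0],[14,-39,0,0,0,0],[14,-39,0,0,0,0],[14,-39,0,0,0,0],[14,-39,0,0,0,0],[0,0,0,0,0,0],[0,0,0,0,0,0]]]'

```text
time: 24.48
tool_pos: [0.4744, -0.2018, 0.2534]
orientation: [-0.165, 0.986, -0.0, 0.0]
force: [0.6, 0.6, -0.4]
gripper_width: 0.0932
gripper_force: 0.0
```

```bash
python3 - <<'E'
from h import *
np.set_printoptions(precision=4,suppress=True,linewidth=200)
o=get_obs();print(o["time"],o["tool_pos"],o["force"])
a=camera("top");b=camera("scene");S=np.radians(12)
import sys
old=cv2.imread("pics/top0.png");olds=cv2.imread("pics/scene0.png")
for n,c,f in(("top0",a,old),("top",a,a["frame"]),("scene0",b,olds),("scene",b,b["frame"])):
    g=cv2.cvtColor(f,cv2.COLOR_BGR2GRAY).astype(np.float32);L=[]
    for d in range(0,360,10):
        t=S-np.radians(d)   # clockwise from scale +x
        s=[]
        for r in np.linspace(.028,.048,9):
            u=w2pix(c,(.478+r*np.cos(t),.047+r*np.sin(t),.068)).astype(np.float32)
            s.append(cv2.getRectSubPix(g,(1,1),tuple(map(float,u)))[0,0])
        L.append(int(np.mean(s)))
    print(n,L)
for r in regions_of(b,"jar")[:3]:print(r["score"],r["box"])
for r in regions_of(b,"knob_grip")[:1]:print("knob",r["score"],r["box"])
E
```

```text
24.475 [ 0.4744 -0.2018  0.2534] [ 0.5948  0.624  -0.4171]
top0 [158, 159, 159, 159, 160, 154, 154, 162, 162, 161, 162, 160, 162, 162, 162, 161, 161, 161, 157, 105, 147, 160, 160, 158, 160, 159, 158, 158, 160, 158, 158, 158, 158, 160, 159, 157]
top [121, 151, 173, 173, 173, 173, 174, 174, 176, 175, 175, 175, 175, 176, 175, 174, 174, 175, 174, 174, 174, 173, 174, 172, 173, 172, 172, 172, 173, 171, 173, 171, 171, 173, 173, 169]
scene0 [206, 202, 186, 131, 26, 22, 23, 29, 159, 201, 203, 205, 210, 214, 208, 216, 216, 215, 214, 206, 144, 189, 210, 208, 206, 208, 209, 209, 210, 210, 211, 212, 211, 204, 195, 203]
scene [184, 205, 189, 133, 26, 22, 22, 29, 154, 198, 197, 207, 213, 213, 211, 219, 218, 218, 217, 217, 216, 214, 213, 210, 209, 211, 212, 212, 214, 214, 215, 215, 214, 200, 169, 149]
0.87 [388.8, 189.4, 19.6, 40.6]
0.67 [335.2, 289.5, 24.8, 55.7]
knob 0.5 [316.9, 243.8, 13.7, 20.6]
```

Numerically, the pointer went from about 192° to about 0–3° of the scale axis, after I over-turned it by more than 25° against the stop. The knob is up and the jar is standing, so I'm handing in.

```bash
python3 -c "
from bench import sign_off
print(sign_off())"
```

```text
the job is handed in; nothing more can be done
None
```

The job is handed in, with no verdict reported: the jar stands upright in the free end of the tray, the peak pointer reads within about 3° of its zero stop (limit 4.6°), the knob has sprung back up, and nothing was knocked over.

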